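Start and close the screw cap of the electrochemical cell

TASK

The cap of the white electrochemical cell has been put on off its thread and sits too high. Without lifting it off, turn it back (counter-clockwise from above) until its pins drop into the thread starts with a click, then turn it forward (clockwise) until it is fully home against its stop. Leave the other things on the bench where they stand, and let go of the cap at the end.

Things in the scene. Friction and masses are not known exactly. Their poses are not given: they have to be found in the camera images.
- cell: White round cell, 96 mm diameter, on a 128 mm aluminium foot, bolted to a white board (board top at z = 0.010 m). Origin: centre of the foot's underside, z up. On top a collar, inside radius 35.5 mm, outside 48 mm, its aluminium rim 86 mm above the origin, with two open-topped notches (thread starts), 14 mm wide, at the cell's +x and -x.
- thread_start (a point): Centre of the floor of the notch at the cell's +x, 42 mm from the axis and 74 mm above the cell's origin; the other is 180 degrees away. Counter-clockwise of each notch (seen from above) a blue block, 9 mm above the rim, stops a pin from passing it. A grey block 9 mm high, 68 degrees clockwise of each notch, stops a pin turned forward on top of the rim.
- slot_stop (a point): Where a pin's centre stands when home: 60 degrees (1.05 rad) clockwise of the +x notch, 42 mm from the axis, 73 mm above the cell's origin. From each notch a slot 8 mm high runs clockwise under the rim to a closed end; its floor falls from 74 to 70 mm height. A green mark on the foot shows each stop.
- cap: Loose grey cap, 67 mm diameter, about 0.25 kg, flat top 5 mm above its origin, plug hanging 30 mm down in the cell's bore (2 mm play). Origin: on the axis at the pins' height, z up; x along pins and bar. Origin above the cell's origin: 89 mm at the start (pins on the rim), 77 mm dropped in the notches, 73 mm home. It drops by its weight if not gripped, turns easily and stays where left.
- bar_top (a point): Centre of the top of the black wing bar on the cap: 60 mm long along the cap's x, 14 mm wide, 30 mm tall, top 35 mm above the cap's origin, orange bands near its ends. Over 19 mm of free flat top on each side; fingers standing loosely either side of it, 22 mm apart, can turn the cap and let it sink.
- pin_end (a point): Outer end of the cap's +x pin, 56 mm from the axis. The two steel pins, 6 mm diameter with orange ends, stick out along the cap's +x and -x. At the start they lie on the rim 23 to 60 degrees clockwise of the notches.
- cone: Bystander: grey-green conical rubber ring, 84 mm across the top, 48 mm high; origin under its centre.
- tub: Bystander: clear open plastic tub with small parts, 85 x 85 x 38 mm; origin under its centre.
- vial: Bystander: small amber jar with a blue cap, 48 mm diameter, 65 mm high; origin under its centre.
- brick: Bystander: black power supply brick, 130 x 60 x 34 mm; origin under its centre.

How it is judged:
By the outcome, as a careful person would: the job done as asked, in the order asked, and still so for the second after the job is handed in, with the robot touching nothing.
It also fails if it takes over 58 s, if anything falls off the work surface, if the arm or the gripper's body presses on something with over 40 N, if the wrist force passes 120 N, or if a joint passes its speed limit or range.

ROBOT

A 6-joint arm with a two-finger parallel gripper is mounted at the origin on the work surface. World frame = base frame: x ahead of the robot, y to its left, z up, the work surface at z = 0. Lengths are in m, angles in rad, forces in N, time in s.
With the tool pointing down it reaches from about 0.325 to 0.9 m from the base axis. Payload 6.1 kg.
Tool frame: the origin (TCP) lies midway between the tips of the shut fingers; the grasp point (between the pads) lies 19 mm behind it; z points along the fingers, y is the line along which they close (so a half turn about z gives the same grasp; the last joint's range is limited). The gripper opens to 85 mm and grips with 20 to 120 N. Pads are 22 mm wide; open, the fingers measure 114 mm over their backs; the gripper's body (76 mm by 85 mm) begins 54 mm behind the grasp point. The pads swing forward as they close: fully open they stand 13 mm farther back than shut.
Start: joints at [0.981, 0.22, 1.526, -0, 1.395, -0.126], TCP at [0.28, 0.559, 0.231] pointing down, gripper open.
Joint ranges: [-2.98, 2.98], [-0.91, 2.08], [0.09, 2.57], [-1.24, 4.39], [0.2, 2.65], [-2.68, 2.68]. Speed limits (rad/s): [2.57, 2.57, 3.01, 3.14, 3.14, 3.14].

INTERFACE

Orientations are given as a unit quaternion [x, y, z, w].
In Python, from plant import ctrl gives the robot as it stands.
- The arm moves only by the shell command python3 inch.py, which reads ROWS from standard input. ROWS is 1 to 12 rows, parted by semicolons, with the numbers parted by commas; each row has 7 numbers: the finger opening in m, then dx, dy, dz in units of 5 mm, then a rotation vector rx, ry, rz in units of 0.25 rad; each row shifts and turns the commanded pose from where the row before left it, along the tool's axes as they then stand; what a row does not reach is not made up. A row lasts 1/8 s, in which the tool goes at most 0.0625 m and 0.188 rad, less where a joint would pass 70% of its speed; a pose out of reach is approached as far as the arm can. The fingers move at their own pace and stop on an object; the grip force is fixed at half the most. Time passes only in rows, so rows that do not move let the fingers close. It prints the time, the measured TCP pose, the force, the opening and the grip force at its end. Input that does not fit is refused with a message, and nothing moves.
- ctrl.state(): the state, without advancing time (a new reading comes with each control period).
- ctrl.capture(name): name is "scene" or "top"; returns the picture (384x512x3 uint8, red, green, blue); there is no depth.
- ctrl.get_calibration(name): a dict with "fx", "fy", "cx", "cy" (pixels), "origin" and "rotation" of the camera in the world. Camera axes: x right, y down, z forward; pixel columns grow to the right and rows downward; lengths in m; the calibration is good to about 2 mm. A picture is of the moment at which its call begins. get_calibration takes no time and is no camera call.
- ctrl.close_job(): hands the job in; it is judged then, once.
The state is a dict: "clock": time; "joint_pos": joint angles; "joint_vel": joint speeds; "joint_efforts": joint torques, N m; "ee_pos": TCP position; "tcp_rot": TCP orientation; "contact_force": force on the tool from outside, world axes, zero at the start; "moment": the same for the moment, N m; "width": finger opening in m; "grasp_force": force on a finger pad.
Only numpy, scipy, OpenCV 4.12 (cv2) and the standard library are available. Lean on these libraries where they do the work, as an engineer would, in place of code of your own. Each camera call takes 0.05 s, during which the arm holds its last target. There are 200 camera calls.

## Working session

There is one attempt and no reset: what is moved stays moved. The work goes in short steps, Python scripts to look and compute and a shell command to move; the robot and the scene stay as the last step left them, time stands still between calls to the robot, and variables do not carry over. Pictures are saved under pics/ and viewed, at most 10 in all, crops included, and the job is handed in when it is done.

```bash
ls; mkdir -p pics; python3 - <<'E'
from plant import ctrl
import cv2
for n in("scene","top"):
    im=ctrl.capture(n); cv2.imwrite(f"pics/{n}0.png",im[:,:,::-1]); c=ctrl.get_calibration(n); print(n,c)
s=ctrl.state(); print(s)
E
```

```text
inch.py
pics
plant.py
scene {'fx': 462.57588583823684, 'fy': 462.57588583823684, 'cx': 256.2686480139646, 'cy': 186.3143294065236, 'origin': array([ 1.36838267, -0.02514773,  0.90730032]), 'rotation': array([ 0.66094442,  0.63970793, -0.26811207, -0.28643003])}
top {'fx': 439.8952002340316, 'fy': 439.8952002340316, 'cx': 248.07333225750807, 'cy': 191.58805423793962, 'origin': array([0.35424207, 0.02688088, 1.20383479]), 'rotation': array([-0.69490487,  0.71313149, -0.06606989,  0.06469521])}
{'clock': 0.1, 'joint_pos': array([ 9.80851197e-01,  2.21144189e-01,  1.52749429e+00, -6.62787651e-06,
        1.39470427e+00, -1.26083013e-01]), 'joint_vel': array([-0.00021359, -0.00139921, -0.00241689, -0.00120738, -0.00063063,
       -0.0016297 ]), 'joint_efforts': array([ 1.50853739e-03, -4.98240709e+01, -3.90549231e+01, -1.35028722e-04,
        5.64492497e-03, -1.59832518e-05]), 'ee_pos': array([0.27931939, 0.55850364, 0.23031182]), 'tcp_rot': array([ 2.29856648e-01,  9.73224103e-01, -8.20707549e-04, -3.03574240e-04]), 'contact_force': array([-0.13669557, -0.13912113, -0.01505187]), 'moment': array([-0.02001411, -0.04259307,  0.00760764]), 'grasp_force': 0.0, 'width': 0.08520066082713648}
```

View pics/scene0.png

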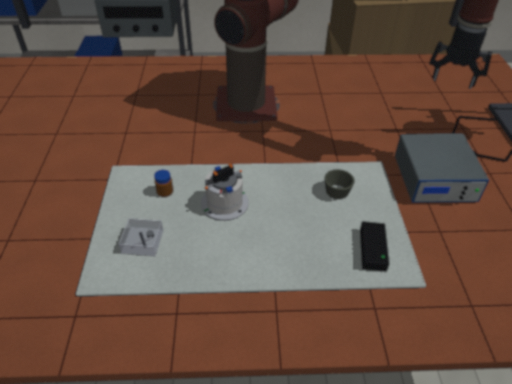

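View pics/top0.png

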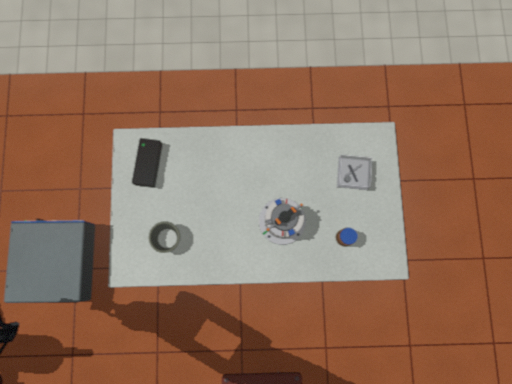

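The cell is at about (285,217) in the top view and (225,190) in the scene view. The vial is at (347,236) and the tub at (354,172), both clear of it. Next I'll zoom in on the cell.

```bash
python3 - <<'E'
import cv2,numpy as np
t=cv2.imread("pics/top0.png")[187:252,250:320]; s=cv2.imread("pics/scene0.png")[155:225,190:260]
a=cv2.resize(t,(0,0),fx=8,fy=8,interpolation=cv2.INTER_CUBIC);b=cv2.resize(s,(0,0),fx=8,fy=8,interpolation=cv2.INTER_CUBIC)
cv2.imwrite("pics/tc.png",np.clip(a*1.5,0,255));cv2.imwrite("pics/sc.png",np.clip(b*1.5,0,255))
E
```

```text
[ WARN:0@0.063] global loadsave.cpp:1063 imwrite_ Unsupported depth image for selected encoder is fallbacked to CV_8U.
```

View pics/tc.png

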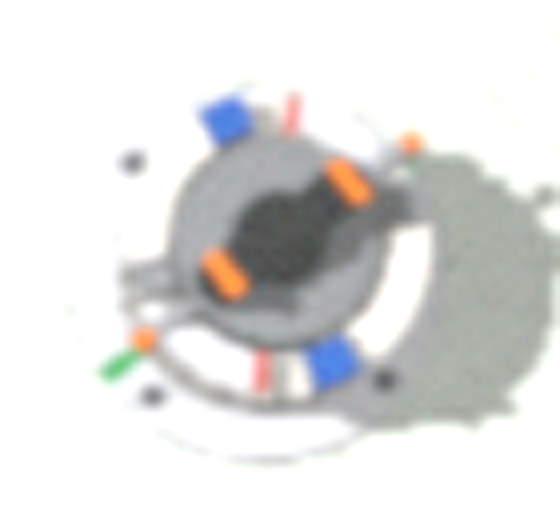

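View pics/sc.png

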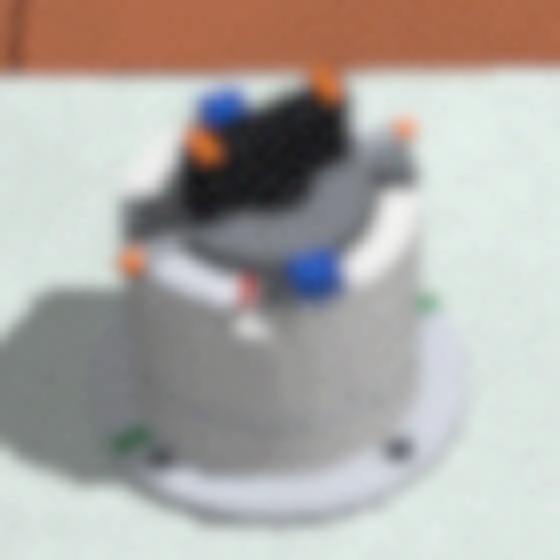

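The top crop shows the pin ends at crop (412,143) and (145,340), and the bar bands at (349,182) and (225,275). The blue blocks are at (227,118) and (334,362), with the notches just clockwise of them, next to the red marks. The scene crop agrees with this. Next I'll cast rays.

```bash
cat > h.py <<'E'
import cv2,numpy as np
from plant import ctrl
from scipy.spatial.transform import Rotation as R
def ray(n,u,v,z):
    c=ctrl.get_calibration(n); d=R.from_quat(c["rotation"]).apply([(u-c["cx"])/c["fx"],(v-c["cy"])/c["fy"],1]); o=np.array(c["origin"])
    return o+d*(z-o[2])/d[2]
def blobs(n,im,box):
    x0,y0,x1,y1=box; h=cv2.cvtColor(np.ascontiguousarray(im[y0:y1,x0:x1]),cv2.COLOR_RGB2HSV); out={}
    for k,lo,hi in(("orange",(5,120,90),(22,255,255)),("blue",(105,120,70),(125,255,255)),("green",(45,80,60),(85,255,255)),("red",(170,60,90),(180,255,255))):
        m=cv2.inRange(h,lo,hi); N,_,st,ce=cv2.connectedComponentsWithStats(m)
        out[k]=[]
        for i in range(1,N):
            if st[i,4]>=2:
                # saturation-weighted centroid
                a,b=ce[i]; out[k].append((round(a+x0,1),round(b+y0,1),int(st[i,4])))
    return out
E
python3 - <<'E'
from h import *
t=cv2.imread("pics/top0.png")[:,:,::-1]; s=cv2.imread("pics/scene0.png")[:,:,::-1]
print(blobs("top",t,(255,190,312,247))); print(blobs("scene",s,(195,160,252,225)))
f=lambda a,b:(a/8-.5+250+.0,b/8-.5+187)
def pr(l,p,q,z):
    P=ray("top",*f(*p),z);Q=ray("top",*f(*q),z);d=P-Q
    print(l,P.round(4),Q.round(4),"mid",((P+Q)/2).round(4),"len",np.linalg.norm(d).round(4),"ang",np.degrees(np.arctan2(d[1],d[0])).round(1))
pr("pins",(412,143),(145,340),.099);pr("bands",(349,182),(225,275),.134)
pr("blue",(227,118),(334,362),.105); pr("red",(291,113),(262,371),.096)
g=lambda a,b:(a/8-.5+190,b/8-.5+155)
P=ray("scene",*g(403,129),.099);Q=ray("scene",*g(132,262),.099);print("scene pins",P,Q,(P+Q)/2,np.linalg.norm(P-Q),np.degrees(np.arctan2(*(P-Q)[1::-1])))
P=ray("scene",*g(325,82),.134);Q=ray("scene",*g(206,146),.134);print("scene bands",P,Q,(P+Q)/2,np.linalg.norm(P-Q),np.degrees(np.arctan2(*(P-Q)[1::-1])))
print("green",ray("top",*f(122,364),.016))
st=ctrl.state();print(R.from_quat(st["tcp_rot"]).as_matrix().round(3))
for n,b,z in(("vial",(347,236),.075),):print(n,ray("top",*b,z))
E
```

```text
{'orange': [(np.float64(301.0), np.float64(204.5), 2), (np.float64(292.9), np.float64(209.3), 18), (np.float64(278.0), np.float64(221.1), 20), (np.float64(267.5), np.float64(229.5), 4)], 'blue': [(np.float64(278.0), np.float64(201.5), 16), (np.float64(291.0), np.float64(231.8), 20)], 'green': [(np.float64(264.0), np.float64(232.5), 4)], 'red': []}
{'orange': [(np.float64(222.5), np.float64(161.2), 177), (np.float64(215.0), np.float64(172.8), 10), (np.float64(206.0), np.float64(187.5), 2)], 'blue': [(np.float64(217.6), np.float64(168.2), 12), (np.float64(228.8), np.float64(188.8), 25)], 'green': [], 'red': [(np.float64(220.3), np.float64(190.5), 6)]}
pins [ 0.5246 -0.1116  0.099 ] [ 0.4642 -0.0247  0.099 ] mid [ 0.4944 -0.0681  0.099 ] len 0.1059 ang -55.2
bands [ 0.5076 -0.0873  0.134 ] [ 0.48   -0.0481  0.134 ] mid [ 0.4938 -0.0677  0.134 ] len 0.0479 ang -54.7
blue [ 0.5332 -0.0527  0.105 ] [ 0.4552 -0.0832  0.105 ] mid [ 0.4942 -0.0679  0.105 ] len 0.0838 ang 21.3
red [ 0.5358 -0.0738  0.096 ] [ 0.4538 -0.0613  0.096 ] mid [ 0.4948 -0.0676  0.096 ] len 0.083 ang -8.7
scene pins [ 0.46620944 -0.02420152  0.099     ] [ 0.52673844 -0.11008082  0.099     ] [ 0.49647394 -0.06714117  0.099     ] 0.10506671733343391 125.17674259726287
scene bands [ 0.48236097 -0.04867705  0.134     ] [ 0.51169945 -0.0855463   0.134     ] [ 0.49703021 -0.06711168  0.134     ] 0.04711780993839187 128.5108091345452
green [ 0.46455267 -0.02049285  0.016     ]
[[-0.894  0.447 -0.001]
 [ 0.447  0.894 -0.001]
 [ 0.    -0.002 -1.   ]]
vial [ 0.44337386 -0.22845936  0.075     ]
```
Axis (0.495,-0.0676). Bar angle -55°(mod 180 -> 125). Blue at 21.3; green (stop) direction: (-0.0305,0.0473)-> 122.8deg = mod -57.2 . Notch = stop+60 = 2.8deg (mod 180: 182.8). Blue block 18° ccw of notch; red -8.7 at notch... red may be the mark of the notch side. Notch at 14mm wide/42mm = ±9.6°, so red at its clockwise edge -> notch centre ~ +1..3°. In the top crop the notch appears between red and blue: dark at (281,375) and (262,118). Good: notch ≈2°; need ~ +57° rotation for cap to drop (-55 → +2). Clearance: pin 6mm in 14mm notch -> ±5.5°. Drops by gravity when not clamped. Blue block stops past it.

The axis is at (0.495, -0.0676) from both views. The bar and pins lie at -55°, the notch at about +2° and the stop at about -58°. The lengths agree with the sizes given: 106 mm between the orange pin-end centres and 84 mm across the blocks. I'll move above the cap with the fingers narrowed.

The manual's scale: shifts go in units of 5 mm and turns go in units of 0.25 rad. Converting my numbers, -0.043 m is -8.6, -0.0421 m is -8.42.

```bash
echo '0.026,-8.6,-8.42,0,0,0,0;0.026,-8.6,-8.42,0,0,0,0;0.026,-8.6,-8.42,0,0,0,0;0.026,-8.6,-8.42,0,0,0,0;0.026,-8.6,-8.42,0,0,0,0;0.026,-8.6,-8.42,0,0,0,0;0.026,-8.6,-8.42,0,0,0,0;0.026,-8.6,-8.42,0,0,0,0;0.026,-8.6,-8.42,0,0,0,0;0.026,-8.6,-8.42,0,0,0,0;0.026,-8.6,-8.42,0,0,0,0' | python3 inch.py
echo '0.026,0,0,0,0,0,0.66;0.026,0,0,0,0,0,0.66;0.026,0,0,0,0,0,0.66;0.026,0,0,0,0,0,0;0.026,0,0,0,0,0,0' | python3 inch.py
cat >> h.py <<'E'
def rel(x,y,z,yaw=None):
    s=ctrl.state(); M=R.from_quat(s["tcp_rot"]).as_matrix(); p=np.array(s["ee_pos"])
    print("tool delta",(M.T@(np.array([x,y,z])-p)).round(4),"y heading",np.degrees(np.arctan2(M[1,1],M[0,1])).round(1),"z",M[:,2].round(3),"j",np.round(s["joint_pos"],2),"w",s["width"],"t",s["clock"],"F",np.round(s["contact_force"],1),"Mz",np.round(s["moment"],2))
E
python3 -c "from h import *;rel(.495,-.0676,.108)"
```

```text
clock: 1.48
ee_pos: [0.4956, -0.0687, 0.2311]
tcp_rot: [0.23, 0.973, 0.0, -0.0]
contact_force: [0.5, 0.9, -0.2]
width: 0.0261
grasp_force: 0.0
clock: 2.1
ee_pos: [0.4953, -0.0667, 0.2311]
tcp_rot: [0.46, 0.888, -0.0, -0.0]
contact_force: [0.2, -0.1, 0.1]
width: 0.0263
grasp_force: 0.0
tool delta [-0.0006 -0.0007  0.1231] y heading 35.3 z [-0.  0. -1.] j [-0.29 -0.08  1.85 -0.    1.38 -0.91] w 0.026257888832665232 t 2.1 F [ 0.2 -0.1  0.1] Mz [-0.   -0.05 -0.02]
```

```bash
echo '0.026,-0.12,-0.14,6,0,0,0;0.026,0,0,6,0,0,0;0.026,0,0,4,0,0,0;0.026,0,0,2.6,0,0,0;0.026,0,0,2,0,0,0;0.026,0,0,2,0,0,0;0.026,0,0,2,0,0,0;0.022,0,0,0,0,0,0;0.022,0,0,0,0,0,0;0.022,0,0,0,0,0,0' | python3 inch.py
python3 - <<'E'
from h import *
rel(.495,-.0676,.108)
t=ctrl.capture("top")[185:255,250:320]; s=ctrl.capture("scene")[135:225,180:270]
z=lambda a:cv2.resize(a,(396,396),interpolation=cv2.INTER_CUBIC)
cv2.imwrite("pics/a1.png",np.clip(np.hstack([z(t),z(s)])*1.5,0,255).astype(np.uint8)[:,:,::-1])
E
```

```text
clock: 3.35
ee_pos: [0.4956, -0.0678, 0.1088]
tcp_rot: [0.461, 0.887, 0.0, 0.0]
contact_force: [-0.0, 0.1, 0.6]
width: 0.0219
grasp_force: 0.0
tool delta [ 0.0006 -0.0004  0.0008] y heading 35.1 z [ 0.001 -0.    -1.   ] j [-0.29  0.05  1.96 -0.    1.13 -0.91] w 0.021912560984304136 t 3.35 F [-0.   0.1  0.6] Mz [-0.04 -0.01  0.03]
```

View pics/a1.png

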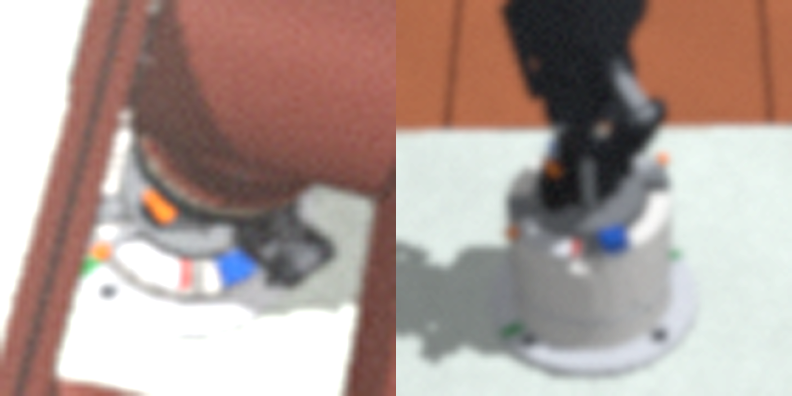

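The fingers straddle the bar with no contact force. The pins are unmoved: the scene-half pin end is at (513,232). I'll turn counter-clockwise.

In the tool's units: -0.1 rad is -0.4.

```bash
echo '0.022,0,0,0,0,0,-0.4;0.022,0,0,0,0,0,-0.4;0.022,0,0,0,0,0,-0.4;0.022,0,0,0,0,0,-0.4;0.022,0,0,0,0,0,-0.4;0.022,0,0,0,0,0,-0.4;0.022,0,0,0,0,0,-0.4;0.022,0,0,0,0,0,-0.4;0.022,0,0,0,0,0,-0.4;0.022,0,0,0,0,0,-0.4;0.022,0,0,0,0,0,-0.4;0.022,0,0,0,0,0,0' | python3 inch.py
python3 - <<'E'
from h import *
rel(.495,-.0676,.108)
s=ctrl.capture("scene");print(blobs("s",s,(195,158,252,225)))
s=s[135:225,180:270]
cv2.imwrite("pics/a2.png",np.clip(cv2.resize(s,(450,450),interpolation=cv2.INTER_CUBIC)*1.5,0,255).astype(np.uint8)[:,:,::-1])
E
```

```text
clock: 4.95
ee_pos: [0.4954, -0.0677, 0.1085]
tcp_rot: [-0.07, 0.998, -0.0, 0.0]
contact_force: [0.3, -0.1, -0.1]
width: 0.0219
grasp_force: 0.1
tool delta [0.0004 0.0002 0.0005] y heading 98.0 z [ 0. -0. -1.] j [-0.29  0.05  1.96 -0.    1.13 -2.  ] w 0.021890094979657784 t 4.95 F [ 0.3 -0.1 -0.1] Mz [ 0.1   0.05 -0.05]
{'orange': [(np.float64(197.2), np.float64(160.4), 25), (np.float64(210.2), np.float64(158.4), 5), (np.float64(222.9), np.float64(160.6), 45), (np.float64(247.1), np.float64(159.7), 36), (np.float64(220.8), np.float64(175.2), 13)], 'blue': [(np.float64(219.0), np.float64(168.0), 7), (np.float64(228.8), np.float64(188.8), 25)], 'green': [], 'red': []}
```

View pics/a2.png

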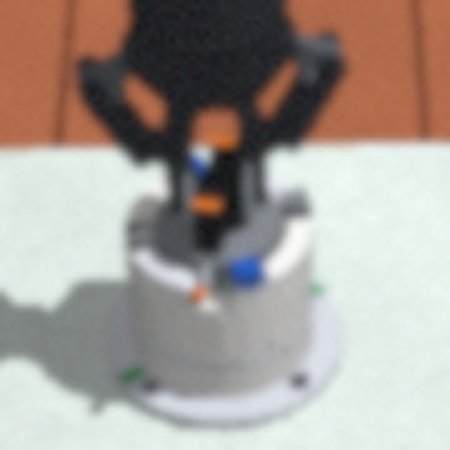

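The pin end at crop (200,294) is now at the red mark, the clockwise edge of the notch, and the cap is still high. About 10° more is needed, so I'll continue in small steps.

```bash
cat > look.py <<'E'
from h import *
import sys
rel(.495,-.0676,.108)
s=ctrl.capture("scene");o=[b for b in blobs("s",s,(200,165,252,215))["orange"]];print(o)
for b in o:
    for z in(.134,.122,.118,.099,.087,.083):
        p=ray("scene",b[0],b[1],z)-[.4965,-.067,0]; print(z,"r",np.hypot(*p[:2]).round(4),"ang",np.degrees(np.arctan2(p[1],p[0])).round(1))
if len(sys.argv)>1: cv2.imwrite(sys.argv[1],np.clip(cv2.resize(s[135:225,180:270],(450,450),interpolation=cv2.INTER_CUBIC)*1.5,0,255).astype(np.uint8)[:,:,::-1])
E
echo '0.022,0,0,0,0,0,-0.32;0.022,0,0,0,0,0,-0.16;0.022,0,0,0,0,0,0' | python3 inch.py; python3 look.py
echo '0.022,0,0,0,0,0,-0.24;0.022,0,0,0,0,0,0;0.022,0,0,0,0,0,0' | python3 inch.py; python3 look.py pics/a3.png
```

```text
clock: 5.38
ee_pos: [0.4953, -0.0677, 0.1084]
tcp_rot: [-0.129, 0.992, -0.0, 0.0]
contact_force: [0.7, -0.5, 1.2]
width: 0.0218
grasp_force: 0.0
tool delta [0.0002 0.0002 0.0004] y heading 104.9 z [ 0. -0. -1.] j [-0.29  0.05  1.96 -0.    1.13 -2.12] w 0.021816697088464405 t 5.375 F [ 0.7 -0.5  1.2] Mz [-0.03 -0.02 -0.03]
[(np.float64(223.2), np.float64(179.0), 16), (np.float64(223.5), np.float64(197.0), 2)]
0.134 r 0.0386 ang 2.3
0.122 r 0.0256 ang 2.0
0.118 r 0.0213 ang 1.8
0.099 r 0.0009 ang -20.7
0.087 r 0.0121 ang -175.6
0.083 r 0.0165 ang -176.0
0.134 r 0.1009 ang 1.7
0.122 r 0.0889 ang 1.6
0.118 r 0.085 ang 1.5
0.099 r 0.066 ang 1.1
0.087 r 0.054 ang 0.8
0.083 r 0.05 ang 0.6
clock: 5.8
ee_pos: [0.4953, -0.0677, 0.1083]
tcp_rot: [-0.159, 0.987, -0.0, 0.0]
contact_force: [-0.7, 0.5, 0.7]
width: 0.022
grasp_force: 0.0
tool delta [0.0002 0.0002 0.0003] y heading 108.3 z [ 0. -0. -1.] j [-0.29  0.05  1.96 -0.    1.13 -2.18] w 0.02198414761072048 t 5.8 F [-0.7  0.5  0.7] Mz [-0.02 -0.01  0.04]
[(np.float64(223.2), np.float64(179.0), 16)]
0.134 r 0.0386 ang 2.3
0.122 r 0.0256 ang 2.0
0.118 r 0.0213 ang 1.8
0.099 r 0.0009 ang -20.7
0.087 r 0.0121 ang -175.6
0.083 r 0.0165 ang -176.0
```

View pics/a3.png

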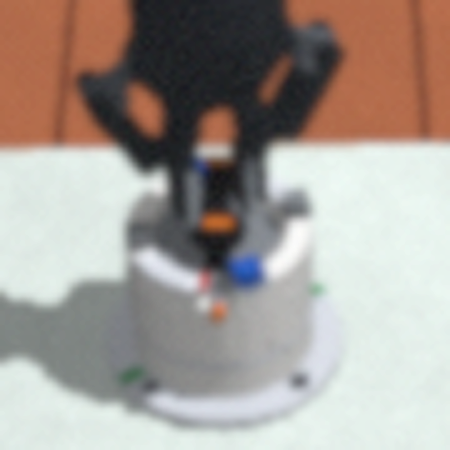

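Dropped: the pin end at (223.5,197) fits z = 0.087 and r = 54 mm, and the band fits the lowered bar. I'll lower the fingers 10 mm and turn clockwise.

In the tool's units: 0.005 m is 1, 0.12 rad is 0.48.

```bash
echo '0.022,0,0,1,0,0,0;0.022,0,0,1,0,0,0;0.022,0,0,0,0,0,0.48;0.022,0,0,0,0,0,0.48;0.022,0,0,0,0,0,0.48;0.022,0,0,0,0,0,0.48;0.022,0,0,0,0,0,0.48;0.022,0,0,0,0,0,0.4;0.022,0,0,0,0,0,0.4;0.022,0,0,0,0,0,0.4;0.022,0,0,0,0,0,0.4;0.022,0,0,0,0,0,0' | python3 inch.py; python3 -c "from h import *;rel(.495,-.0676,.098)"
echo '0.022,0,0,0,0,0,0.4;0.022,0,0,0,0,0,0.4;0.022,0,0,0,0,0,0.4;0.022,0,0,0,0,0,0.4;0.022,0,0,0,0,0,0.32;0.022,0,0,0,0,0,0' | python3 inch.py; python3 -c "from h import *;rel(.495,-.0676,.098)"
```

```text
clock: 7.35
ee_pos: [0.4949, -0.0676, 0.0978]
tcp_rot: [0.333, 0.943, -0.0, -0.0]
contact_force: [0.6, 0.2, 0.3]
width: 0.0219
grasp_force: 0.0
tool delta [-0.0001  0.0001 -0.0002] y heading 51.1 z [-0.001  0.    -1.   ] j [-0.29  0.06  1.97 -0.    1.11 -1.19] w 0.02192744095609643 t 7.35 F [0.6 0.2 0.3] Mz [ 0.01  0.02 -0.02]
clock: 8.1
ee_pos: [0.4951, -0.0677, 0.098]
tcp_rot: [0.547, 0.837, -0.0, -0.0]
contact_force: [0.4, -0.6, -0.4]
width: 0.0219
grasp_force: 0.0
tool delta [ 0.0001 -0.0001  0.    ] y heading 23.7 z [-0.  0. -1.] j [-0.29  0.06  1.97 -0.    1.11 -0.71] w 0.021911185857427934 t 8.1 F [ 0.4 -0.6 -0.4] Mz [-0.05 -0.03 -0.  ]
```

In the tool's units: 0.06 rad is 0.24.

```bash
echo '0.022,0,0,0,0,0,0.24;0.022,0,0,0,0,0,0.2;0.022,0,0,0,0,0,0' | python3 inch.py >/dev/null; python3 -c "from h import *;rel(.495,-.0676,.098)"
echo '0.022,0,0,0,0,0,0.16;0.022,0,0,0,0,0,0' | python3 inch.py>/dev/null; python3 -c "from h import *;rel(.495,-.0676,.098)"
echo '0.022,0,0,0,0,0,0.12;0.022,0,0,0,0,0,0' | python3 inch.py>/dev/null; python3 look.py pics/a4.png
```

```text
tool delta [ 0.0001 -0.0001  0.0002] y heading 17.5 z [-0.  0. -1.] j [-0.29  0.06  1.97 -0.    1.11 -0.6 ] w 0.021668053638430735 t 8.475 F [-0.1  0.1 -0.3] Mz [0.01 0.02 0.03]
tool delta [0.0002 0.0002 0.0001] y heading 15.2 z [-0.001 -0.    -1.   ] j [-0.29  0.06  1.97 -0.    1.11 -0.56] w 0.021738153353465087 t 8.725 F [-2.  -1.3 -0.9] Mz [-0.16  0.23  0.11]
tool delta [ 0.0002  0.0003 -0.0099] y heading 13.3 z [-0.001 -0.    -1.   ] j [-0.29  0.06  1.97 -0.    1.11 -0.53] w 0.021986803128156488 t 8.975 F [-3.8 -2.8 -0.9] Mz [-0.41  0.47  0.37]
[]
```

View pics/a4.png

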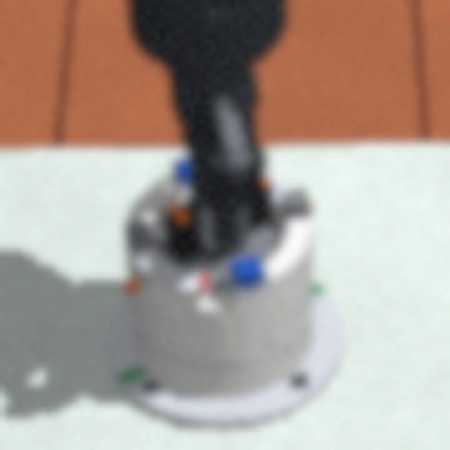

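The pin end at crop (133,286) stands below the rim above the green mark at (130,374), and the torque is building, so it is at the stop. I'll seat it with a bit more turn, then back off to free the fingers, lift and check.

In the tool's units: 0.05 rad is 0.2.

```bash
echo '0.022,0,0,0,0,0,0.2;0.022,0,0,0,0,0,0' | python3 inch.py>/dev/null; python3 -c "from h import *;rel(.495,-.0676,.098)"
echo '0.022,0,0,0,0,0,-0.4;0.022,0,0,0,0,0,-0.4;0.022,0,0,0,0,0,-0.4;0.026,0,0,0,0,0,0;0.026,0,0,0,0,0,0' | python3 inch.py >/dev/null; python3 -c "from h import *;rel(.495,-.0676,.098)"
echo '0.026,0,0,-3,0,0,0;0.026,0,0,-6,0,0,0;0.026,0,0,-8,0,0,0;0.026,0,0,-10,0,0,0;0.026,-8,8,0,0,0,0;0.026,-8,8,0,0,0,0;0.026,-8,8,0,0,0,0;0.026,-8,8,0,0,0,0;0.026,-8,8,0,0,0,0;0.026,0,0,0,0,0,0' | python3 inch.py
python3 - <<'E'
from h import *
t=ctrl.capture("top"); s=ctrl.capture("scene"); b=blobs("t",t,(255,190,312,247)); print(b["orange"],b["green"])
z=lambda a:cv2.resize(a,(396,396),interpolation=cv2.INTER_CUBIC)
cv2.imwrite("pics/a5.png",np.clip(np.hstack([z(t[185:255,250:320]),z(s[150:220,190:260])])*1.5,0,255).astype(np.uint8)[:,:,::-1])
d=(cv2.absdiff(t,cv2.imread("pics/top0.png")[:,:,::-1]).max(2)>60).astype(np.uint8); print(cv2.connectedComponentsWithStats(d)[2][1:][:12])
E
```

```text
tool delta [0.0005 0.0002 0.0002] y heading 10.6 z [-0.001 -0.001 -1.   ] j [-0.29  0.06  1.97 -0.    1.11 -0.48] w 0.02223948121721414 t 9.275 F [-2.3 -3.1 -0.5] Mz [-0.81  0.64  0.86]
tool delta [ 0.0002 -0.0006  0.0006] y heading 27.5 z [ 0.001  0.    -1.   ] j [-0.29  0.06  1.97  0.    1.11 -0.77] w 0.025745581788580055 t 9.9 F [-0.1 -0.1  0.7] Mz [-0.03 -0.04  0.03]
clock: 11.15
ee_pos: [0.7667, -0.1533, 0.2285]
tcp_rot: [0.518, 0.855, -0.001, -0.002]
contact_force: [-1.3, 0.4, -1.4]
width: 0.026
grasp_force: 0.0
[(np.float64(287.8), np.float64(190.6), 5), (np.float64(294.7), np.float64(191.9), 15), (np.float64(303.0), np.float64(190.5), 2), (np.float64(309.3), np.float64(192.0), 10), (np.float64(285.0), np.float64(194.0), 4), (np.float64(301.4), np.float64(193.0), 7), (np.float64(290.2), np.float64(198.7), 27), (np.float64(308.7), np.float64(195.3), 3), (np.float64(299.2), np.float64(196.6), 5), (np.float64(308.0), np.float64(200.1), 9), (np.float64(298.0), np.float64(201.8), 23), (np.float64(284.7), np.float64(202.1), 7), (np.float64(294.4), np.float64(205.9), 8), (np.float64(
[... 1958 characters left out ...]
t64(239.5), 2), (np.float64(310.0), np.float64(238.3), 3), (np.float64(277.8), np.float64(243.4), 32), (np.float64(269.5), np.float64(242.5), 2), (np.float64(288.0), np.float64(244.0), 5), (np.float64(297.0), np.float64(242.5), 2), (np.float64(306.4), np.float64(243.8), 5), (np.float64(308.5), np.float64(242.5), 2), (np.float64(298.5), np.float64(244.5), 2)] []
[[ 301    0   99   82 5545]
 [ 305   68    1    1    1]
 [ 326   68    2    1    2]
 [ 378   69    1    1    1]
 [ 364   72    6    4   12]
 [ 377   74    1    2    2]
 [ 363   77    3    2    4]
 [ 367   77    1    1    1]
 [ 376   78    1    1    1]
 [ 363   80    1    1    1]
 [ 302   83    9   18   62]
 [ 362   82    2    2    2]]
```

View pics/a5.png

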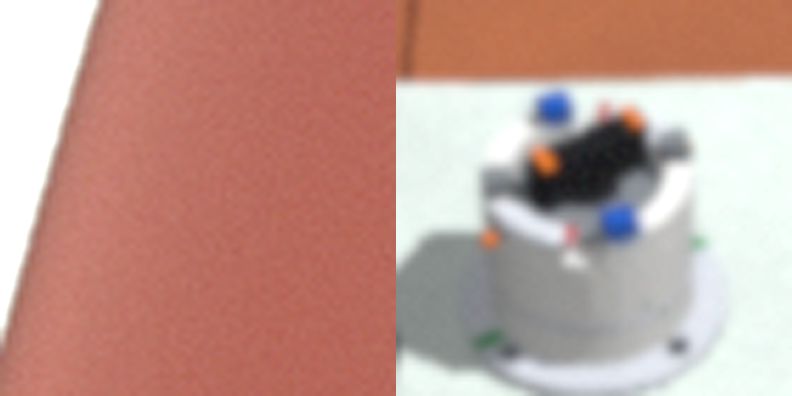

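The cap sits low and free. The pin end at (490,238) is under the rim above the green mark at (487,339). I'll check this with numbers before handing in.

```bash
python3 - <<'E'
from h import *
c=np.array([.4965,-.067,0])
for l,(a,b),z in(("pin",(490,238),.083),("pin if notch height",(490,238),.087),("band",(545,160),.118),("band2",(632,120),.118),("green",(487,339),.016)):
    p=ray("scene",(a-396)*70/396+189.6,b*70/396+149.6,z)-c; print(l,np.hypot(*p[:2]).round(4),np.degrees(np.arctan2(p[1],p[0])).round(1))
E
```

```text
pin 0.0528 -55.6
pin if notch height 0.0549 -51.9
band 0.0243 -46.4
band2 0.0228 113.0
green 0.057 -59.7
```

The angles agree within a few degrees. I'll clear the arm for one accurate top view.

In the tool's units: 0.058 m is 11.6, 0.009 m is 1.8.

```bash
echo '0.026,11.6,1.8,0,0,0,0;0.026,11.6,1.8,0,0,0,0;0.026,11.6,1.8,0,0,0,0;0.026,11.6,1.8,0,0,0,0;0.026,11.6,1.8,0,0,0,0;0.026,11.6,1.8,0,0,0,0;0.026,11.6,1.8,0,0,0,0;0.026,11.6,1.8,0,0,0,0;0.026,11.6,1.8,0,0,0,0;0.026,0,0,0,0,0,0' | python3 inch.py
python3 - <<'E'
from h import *
t=ctrl.capture("top"); s=ctrl.capture("scene")
b=blobs("t",t,(255,190,312,247)); print(b)
for k,z in(("orange",.118),("orange",.083),("blue",.105),("green",.016)):
    for q in b[k]:
        p=ray("top",q[0],q[1],z)-[.4945,-.068,0]; print(k,z,q,np.hypot(*p[:2]).round(4),np.degrees(np.arctan2(p[1],p[0])).round(1))
z=lambda a:cv2.resize(a,(560,560),interpolation=cv2.INTER_CUBIC)
cv2.imwrite("pics/a6.png",np.clip(z(t[185:255,250:320])*1.5,0,255).astype(np.uint8)[:,:,::-1])
for n,im in(("top",t),("scene",s)):
    d=(cv2.absdiff(im,cv2.imread(f"pics/{n}0.png")[:,:,::-1].copy()).max(2)>50)
    for l,bx in({"top":{"vial":(335,225,360,248),"tub":(335,155,372,190),"cone":(147,220,182,253),"brick":(132,137,163,188)},"scene":{"vial":(152,168,175,198),"tub":(115,218,164,257),"cone":(322,167,356,200),"brick":(357,220,391,272)}}[n]).items(): print(n,l,int(d[bx[1]:bx[3],bx[0]:bx[2]].sum()))
E
```

```text
clock: 12.5
ee_pos: [0.5916, 0.3521, 0.2362]
tcp_rot: [0.515, 0.857, 0.002, 0.0]
contact_force: [0.6, -0.5, -0.3]
width: 0.0261
grasp_force: 0.0
{'orange': [(np.float64(292.0), np.float64(210.0), 19), (np.float64(276.7), np.float64(221.1), 15), (np.float64(266.7), np.float64(229.7), 3)], 'blue': [(np.float64(278.1), np.float64(201.3), 16), (np.float64(290.9), np.float64(231.5), 15)], 'green': [(np.float64(264.0), np.float64(232.5), 4)], 'red': []}
orange 0.118 (np.float64(292.0), np.float64(210.0), 19) 0.0227 -53.0
orange 0.118 (np.float64(276.7), np.float64(221.1), 15) 0.0248 122.0
orange 0.118 (np.float64(266.7), np.float64(229.7), 3) 0.0576 126.0
orange 0.083 (np.float64(292.0), np.float64(210.0), 19) 0.0286 -49.5
orange 0.083 (np.float64(276.7), np.float64(221.1), 15) 0.0208 115.9
orange 0.083 (np.float64(266.7), np.float64(229.7), 3) 0.0543 124.1
blue 0.105 (np.float64(278.1), np.float64(201.3), 16) 0.0413 20.9
blue 0.105 (np.float64(290.9), np.float64(231.5), 15) 0.0412 -159.7
green 0.016 (np.float64(264.0), np.float64(232.5), 4) 0.0586 122.2
top vial 0
top tub 0
top cone 0
top brick 0
scene vial 0
scene tub 0
scene cone 0
scene brick 0
```

View pics/a6.png

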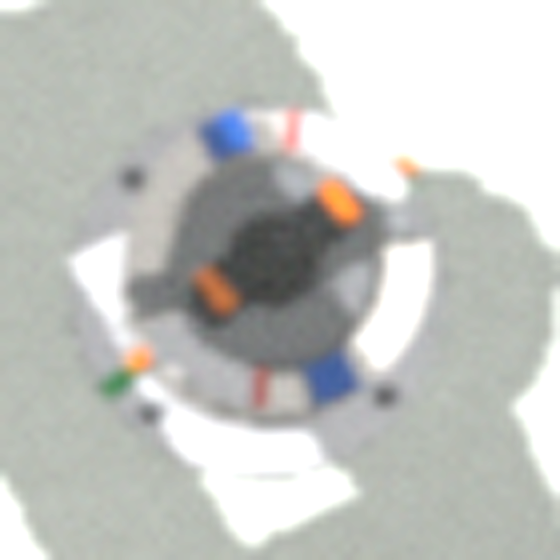

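The top view shows the pin ends at (407,168) and (138,358), with the latter beside the green mark at (117,382). The pin line measures about -56.5°, against -57.5° for the mark, which is within the measuring error. The torque also rose to 0.86 N m against the stop. The bystanders are unmoved, and the arm is touching nothing.

```bash
python3 -c "from plant import ctrl;print(ctrl.close_job())"
```

```text
the job is handed in; nothing more can be done
None
```

The job is handed in at about 12.6 s on the robot's clock: the cap was turned back until it dropped into the thread starts, then turned clockwise until it stopped hard (0.86 N m), about 1° from the green mark by camera; it was then released, and the other things on the bench did not move.

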